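Close the canister with its double lid and lift off the outer lid

ROBOT

A 6-joint arm with a two-finger parallel gripper is mounted at the origin on a cart in front of the work surface, level with it; the furniture and walls round the work are solid. World frame = base frame: x ahead of the robot, y to its left, z up, the work surface at z = 0. Lengths are in m, angles in degrees, forces in N, time in s.
With the tool pointing down it reaches from about 0.35 to 0.875 m from the base axis. Payload 4.2 kg.
Tool frame: the origin (TCP) lies midway between the tips of the shut fingers; the grasp point (between the pads) lies 19 mm behind it (r.pinch_z is the distance from the TCP to the grasp point, in m); z points along the fingers, y is the line along which they close (so a half turn about z gives the same grasp; the last joint's range is limited). The gripper opens to 87 mm and grips with 3 to 60 N. Pads are 19 mm wide; open, the fingers measure 117 mm over their backs; the gripper's body (75 mm by 190 mm) begins 51 mm behind the grasp point.
Start: joints at [86.723, 22.042, 0.453, 0, -68.411, -14.817], TCP at [0.194, 0.594, 0.223] pointing down, gripper open.
Joint ranges: [-179.83, 179.83], [-69.29, 118.12], [-61.27, 80.66], [-181.25, 117.63], [-171.15, -9.14], [-177.46, 177.46]. Speed limits (degrees/s): [159.86, 159.86, 180, 180, 180, 180].

INTERFACE

Orientations are given as a 3x3 rotation matrix whose columns are the frame's x, y, z axes.
In Python, from station import r, imaging, models gives the robot as it stands. The module is installed in compiled form; this text tells all that it offers.
- The arm moves only by the tool apply_moves, never from a script. Its argument "moves" is a list of rows, each a list of 2 entries, a list of its own where there are three numbers: the shift along the tool's x, y, z in m, then the turn about the tool's z in degrees. A call has 1 to 5 rows; each row shifts and turns the commanded pose from where the row before left it, along the tool's axes as they then stand; what a row does not reach is not made up. A row lasts 1/12 s, in which the tool goes at most 41.7 mm and 7.16 degrees, less where a joint would pass 70% of its speed; a pose out of reach is approached as far as the arm can. A call is refused whole if a number of a shift passes 0.0417 or a number of a turn 7.16, either way. A call with a gripper value outside its range is refused whole. "hand" is the finger opening in m, from 0 to 0.087, set as the call begins (left out, the last holds). The fingers move at their own pace and stop on an object; the grip force is fixed at half the most. Time passes only in rows, so rows that do not move let the fingers close. It gives the time, the measured TCP pose, the force, the opening and the grip force at its end, in the units of the state.
- r.sense(): the state, without advancing time (a new reading comes with each control period).
- imaging.capture(name): name is "side" or "top" or "wrist"; returns a dict with "frame" (400x640x3 uint8, blue, green, red), "intrinsics" (3x3 intrinsics, pixels), "eye" and "orientation" of the camera in the world. Camera axes: x right, y down, z forward; pixel columns grow to the right and rows downward; lengths in m; the calibration is good to about 2 mm. A picture is of the moment at which its call begins. There is no depth.
- r.finish_job(): hands the job in; it is judged then, once.
Trained networks look in a picture, given as the dict that the camera call returned (one of the last four; its "shot" number tells which), for a name from the list of things; names that differ only in an ending like _2 or _b are one class to them, and where a whole thing is asked for, a point or a joint stands for the part that bears it (a point fixed in the world has none). Each returns a list of dicts, best first, with "confidence" (0 to 1); they miss things now and then, are a little off and sometimes report something else, mostly with a low value. They report only what shows in the picture. A call takes as long as a camera call. They do not tell look-alikes from the thing itself.
- models.cut_out(picture, target): "region" (400x640 bool, what is visible of it) and "extent" ([left, top, width, height] as shares, 0 to 1, of the picture: columns of its width, rows of its height, round what is visible of it).
- models.place_of(picture, target): "at" ([column, row] as shares, 0 to 1, of the picture: columns of its width, rows of its height: a listed point, or the origin of a listed thing).
The state is a dict: "time_s": time; "joints": joint angles; "joint_velocities": joint speeds; "effort": joint torques, N m; "tcp_pos": TCP position; "ee_rot": TCP orientation; "wrist_force": force on the tool from outside, world axes, zero at the start; "moment": the same for the moment, N m; "gripper_width": opening from 0.0 (shut) to 1.0 (fully open); "gripper_force": force on a finger pad.
Only numpy, scipy, OpenCV 4.12 (cv2) and the standard library are available. Lean on these libraries where they do the work, as an engineer would, in place of code of your own. Each camera call takes 0.05 s, during which the arm holds its last target. There are 200 camera calls.

TASK

Flip the hold-down lever on the lid rest fully open, then take the double lid by the inner lid's knob, carry both lids together to the open canister and seat them, nested and level, on it. Let go of the knob, take the outer lid by its collar and lift it alone straight up until it is well clear above the knob, leaving the inner lid seated and undisturbed on the canister. Finish while still holding the outer lid level in the air, and leave the other things on the table where they are.

Things in the scene. Friction and masses are not known exactly. Their poses are not given: they have to be found in the camera images.
- lid_rest: Fixed steel stand where the double lid is parked. Base plate 185 x 134 x 8 mm, support ring 102 mm outside, 94 inside, top at z 24 mm. Origin on the table under the ring's axis. Its +x points from the ring to the hold-down lever (away from the robot, turned up to 0.6 rad), z up. The lever's hinge axis runs along y through (85, 0, 34) mm.
- hold_down (a joint): Lever angle, rad. 0 = closed: handle leans 40 degrees from vertical towards the lids, its rubber foot 4 mm above the outer lid's edge. 1.4 = fully open, at its stop: handle leans 40 degrees away from the lids. Grows as the handle swings up and over, outwards. Stiff hinge (0.06 N m), stays where it is left. Starts at 0 to 0.15.
- hold_down_grip (a point): Point in the middle of the lever's black handle, 65 mm from the hinge axis, 84 mm above the table when closed or open. The handle is a flat bar, 12 mm wide along the hinge axis (pinch it so, from above), 14 mm deep; it ends 15 mm beyond this point.
- canister: Fixed open steel canister, 102 mm outer diameter (a bead near the foot 105), mouth 94 mm, 70 mm high. Origin at the centre of its underside, on the table, z up. With the lids seated, the inner lid's origin is 60 mm and the outer lid's 61 mm above this origin.
- inner_lid: Inner lid, loose, 0.12 to 0.22 kg, round. Origin at the centre of its underside, z up; 14 mm above the table when parked. Plug 88 mm diameter, z 0 to 10 mm, lower edge chamfered, fits the canister's mouth with 3 mm to spare all round. Flange 108 mm diameter, z 10 to 16 mm, rests on the rim and carries the outer lid. Stem 16 mm diameter up to z 45 mm, with the knob on top.
- inner_knob (a point): Centre of the inner lid's black upright cylindrical knob, 24 mm diameter, 28 mm high, 59 mm above the inner lid's origin. It stands out 30 mm above the outer lid's collar. Lifting it lifts both lids, since the outer lid lies on the flange.
- outer_lid: Outer lid, loose, 0.1 to 0.2 kg, round, nested over the inner lid, its origin then 1 mm above the inner lid's. Origin at the centre of the skirt's lower edge, z up. Skirt 120 mm outside, 114 inside, z 0 to 15 mm; flat top z 15 to 18 mm; upright collar in the middle, z 18 to 42 mm.
- outer_collar (a point): Centre of the outer lid's collar, 30 mm above that lid's origin: an open tube, 44 mm outside, 34 mm inside, 24 mm high, through which the inner lid's stem and knob pass (5 mm to spare all round the knob). Gripping the collar from outside lifts the outer lid alone.
- timer: Bystander: round white wind-up kitchen timer (the one nearest the work), 62 mm diameter, 50 mm high; origin at the centre of its underside.
- weight: Bystander: brass check weight, 40 mm diameter, 30 mm high; origin at the centre of its underside.
- scoop: Bystander: white measuring scoop, 109 x 48 x 26 mm; origin under its centre.
- jar: Bystander: small glass jar with a black lid, on the left, 50 mm diameter, 56 mm high; origin at the centre of its underside.
There are look-alikes about, which are no part of the job. What is shaped like the inner_lid but orange is not meant.

How it is judged:
By the outcome, as a careful person would: the job done as asked, in the order asked, and still so for the second after the job is handed in, while the arm keeps its last pose, push and grip.
It also fails if it takes over 62 s, if anything falls off the work surface, if the arm or the gripper's body presses on something with over 40 N, if the wrist force passes 120 N, or if a joint passes its speed limit or range.

## Working session

There is one attempt and no reset: what is moved stays moved. The work goes in short steps, Python scripts to look and compute and a tool call to move; the robot and the scene stay as the last step left them, time stands still between calls to the robot, and variables do not carry over. Pictures are saved under pics/ and viewed, at most 13 in all, crops included, and the job is handed in when it is done.

Besides the shell and the picture viewer there is one more tool, called after "Call:" as name(argument=value, ...), one argument or row to a line, values as JSON. apply_moves: Moves the arm, as the interface text tells. Its arguments: {"type":"object","properties":{"moves":{"type":"array"},"hand":{"type":"number"}},"required":["moves"]}

```bash
mkdir -p pics; cat > h.py <<'E'
import numpy as np, cv2
from station import r, imaging, models
np.set_printoptions(precision=4,suppress=True)
def ray(c,px):
    K=np.array(c["intrinsics"]);d=np.linalg.inv(K)@[px[0],px[1],1]
    d=np.array(c["orientation"])@d;return np.array(c["eye"]),d/np.linalg.norm(d)
def onz(c,px,z):
    e,d=ray(c,px);return e+d*(z-e[2])/d[2]
def tri(obs):
    A=np.zeros((3,3));b=np.zeros(3);R=[]
    for c,p in obs:
        e,d=ray(c,p);M=np.eye(3)-np.outer(d,d);A+=M;b+=M@e;R.append((M,e))
    x=np.linalg.solve(A,b);return x,[np.linalg.norm(M@(x-e)) for M,e in R]
def proj(c,P):
    K=np.array(c["intrinsics"]);q=K@(np.array(c["orientation"]).T@(np.array(P)-np.array(c["eye"])));return q[:2]/q[2]
def pl(c,n):
    return [(round(d["confidence"],2),np.array(d["at"])*[640,400]) for d in models.place_of(c,n)]
E
python3 - <<'E'
from h import *
s=r.sense();print(s["time_s"],s["tcp_pos"],s["ee_rot"],r.pinch_z)
C={n:imaging.capture(n) for n in("side","top","wrist")}
for n,c in C.items():
    cv2.imwrite(f"pics/{n}0.png",c["frame"]);print(n,np.array(c["eye"]),np.array(c["orientation"])[:,2])
    for t in["lid_rest","hold_down_grip","canister","inner_knob","outer_collar","inner_lid","outer_lid","timer","weight","scoop","jar"]:
        print(n,t,*[(a,b.round(1)) for a,b in pl(c,t)])
E
```

```text
0.0 [0.1939 0.5935 0.2215] [[ 0.9505 -0.3107 -0.0006]
 [-0.3107 -0.9505 -0.0021]
 [ 0.0001  0.0022 -1.    ]] 0.0187
side [ 0.0631 -0.9255  0.5207] [ 0.4419  0.8077 -0.3904]
side lid_rest (0.63, array([335.2, 271. ]))
side hold_down_grip (0.67, array([348.9, 227.5]))
side canister (0.85, array([270.4, 202.3]))
side inner_knob (0.84, array([402.8, 273.6])) (0.63, array([311.5, 208.8])) (0.59, array([334.8, 239.1]))
side outer_collar (0.72, array([335.9, 247.7])) (0.32, array([335.1, 242.2]))
side inner_lid (0.67, array([313.9, 228.5])) (0.62, array([398.3, 301.7])) (0.43, array([333.5, 260.6]))
side outer_lid (0.91, array([333.8, 261.6]))
side timer (0.65, array([336.9, 239.9])) (0.64, array([348.3, 217.2]))
side weight (0.43, array([270.6, 234.3]))
side scoop (0.63, array([345. , 322.8]))
side jar (0.61, array([262.2, 186.2]))
top [ 0.4531 -0.0186  1.3251] [ 0.1061  0.0127 -0.9943]
top lid_rest
top hold_down_grip (0.55, array([304.9, 155. ])) (0.47, array([376.8, 199.2]))
top canister
top inner_knob (0.94, array([316.7, 195. ])) (0.73, array([439.7, 196.5])) (0.53, array([384. , 212.2]))
top outer_collar (0.89, array([382.4, 213.2]))
top inner_lid (0.81, array([438.6, 198.7])) (0.71, array([316.7, 200.8])) (0.6, array([377.6, 212.2]))
top outer_lid (0.86, array([378.7, 218.9]))
top timer (0.59, array([304.8, 154.4]))
top weight (0.5, array([310.9, 237.1])) (0.27, array([244.3, 207.4]))
top scoop (0.58, array([436.6, 243.3]))
top jar (0.7, array([313. , 235.6])) (0.68, array([188.7, 200.1]))
wrist [0.2701 0.5679 0.3842] [-0.2816  0.0895 -0.9553]
wrist lid_rest
wrist hold_down_grip
wrist canister
wrist inner_knob
wrist outer_collar
wrist inner_lid
wrist outer_lid
wrist timer
wrist weight
wrist scoop
wrist jar
```

View pics/side0.png

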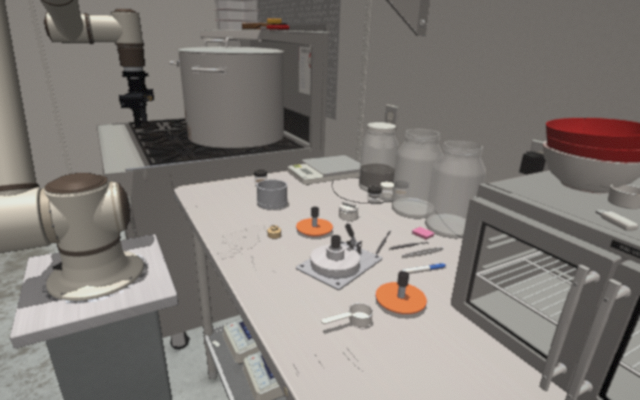

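View pics/top0.png

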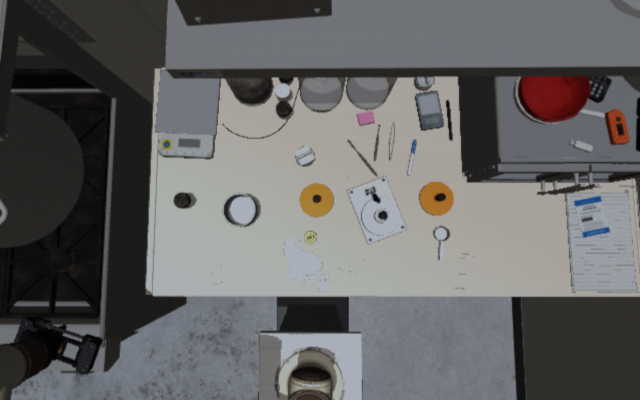

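Side view: the nested double lid sits on the rest, with its knob at (335,240), collar at (335,250) and lever at (352,235). The canister is at (271,195). In the top view the same things are at knob (382,214), lever (373,195) and canister (242,210).

Candidates for the inner lid: orange lids at top (317,200) and (437,198), side (313,220) and (402,285), and the steel nested lid at top (380,214). I choose the steel one.

```bash
python3 - <<'E'
from h import *
S=imaging.capture("side");T=imaging.capture("top")
for n,a,b in [("knob",(334.8,239.1),(384,212.2)),("collar",(335.9,247.7),(382.4,213.2)),("outer",(333.8,261.6),(378.7,218.9)),("grip",(348.9,227.5),(376.8,199.2)),("jar",(262.2,186.2),(188.7,200.1)),("timer",(348.3,217.2),(304.8,154.4)),("weight",(270.6,234.3),(310.9,237.1))]:
    print(n,*tri([(S,a),(T,b)]))
print("can",onz(S,(270.4,202.3),0),"mouth top", onz(T,(242,209.5),.07),"side",onz(S,(271.5,186.5),.07))
a=cv2.resize(S["frame"][205:305,270:430],None,fx=5,fy=5,interpolation=3)[:300,:400] if 0 else cv2.resize(S["frame"][210:290,285:385],(500,400),interpolation=2)
b=cv2.resize(T["frame"][165:255,335:425],(400,400),interpolation=2)
cv2.imwrite("pics/crop1.png",cv2.resize(np.hstack([a,b]),(800,356)))
E
```

```text
knob [ 0.5148 -0.2217  0.0785] [np.float64(0.004903507054726893), np.float64(0.004903507054726659)]
collar [ 0.5155 -0.222   0.0549] [np.float64(0.0020434952327386792), np.float64(0.00204349523273871)]
outer [ 0.5053 -0.2194  0.017 ] [np.float64(0.004587045812709653), np.float64(0.004587045812709707)]
grip [ 0.5587 -0.2022  0.0904] [np.float64(0.0015943927142971445), np.float64(0.0015943927142971224)]
jar [ 0.5634  0.3912 -0.0026] [np.float64(0.0002708681498396957), np.float64(0.00027086814983962303)]
timer [ 0.7099  0.0176 -0.0037] [np.float64(0.002453644244921577), np.float64(0.0024536442449215497)]
weight [ 0.4399 -0.0017  0.0053] [np.float64(0.004711893986093299), np.float64(0.004711893986093209)]
can [0.5291 0.2274 0.    ] mouth top [0.5282 0.2053 0.07  ] side [0.5203 0.1932 0.07  ]
```

View pics/crop1.png

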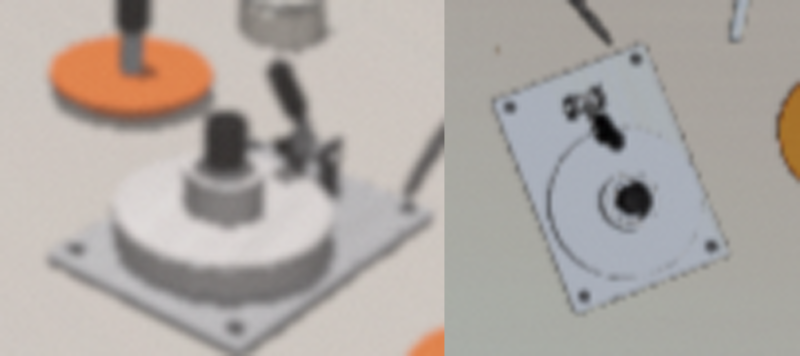

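The crop confirms it: the steel nested lid with the black knob on the rest, lever behind it, rest turned about +22°. I go there by way of the canister and take wrist views of it in passing.

```bash
cat > plan.py <<'E'
import sys
from h import *
def plan(wps,pos=None,yaw=None):
    """wps: (x,y,z,yaw_deg,step_mm) ; prints rows in tool axes (rounded)"""
    s=r.sense();R=np.array(s["ee_rot"])
    p=np.array(s["tcp_pos"]) if pos is None else np.array(pos,float)
    w=np.degrees(np.arctan2(R[1,0],R[0,0])) if yaw is None else yaw
    rows=[]
    for x,y,z,yw,st in wps:
        n=max(int(np.ceil(max(np.linalg.norm(np.array([x,y,z])-p)*1000/st,abs(yw-w)/7-1e-6))),1)
        for i in range(n):
            f=1/(n-i);d=(np.array([x,y,z])-p)*f;c,sn=np.cos(np.radians(w)),np.sin(np.radians(w))
            A=np.array([[c,sn,0],[sn,-c,0],[0,0,-1]])
            t=np.round(A.T@d,4);q=round(-(yw-w)*f,2)
            rows.append([t.tolist(),q]);p=p+A@t;w=w-q
    for i in range(0,len(rows),5):print(str(rows[i:i+5]).replace(" ",""))
    print("end",p,w)
E
python3 - <<'E'
from plan import *
plan([(.42,.30,.26,0,38),(.50,.16,.26,22,38)])
E
```

```text
[[[0.0306,0.0209,-0.0037],np.float64(-1.81)],[[0.0299,0.0219,-0.0037],np.float64(-1.81)],[[0.0292,0.0228,-0.0038],np.float64(-1.81)],[[0.0285,0.0237,-0.0037],np.float64(-1.81)],[[0.0277,0.0246,-0.0038],np.float64(-1.81)]]
[[[0.0269,0.0255,-0.0037],np.float64(-1.81)],[[0.0261,0.0264,-0.0038],np.float64(-1.81)],[[0.0253,0.0272,-0.0037],np.float64(-1.81)],[[0.0244,0.0279,-0.0038],np.float64(-1.81)],[[0.0236,0.0287,-0.0037],np.float64(-1.8)]]
[[[0.016,0.028,-0.0],np.float64(-4.4)],[[0.0138,0.0291,-0.0],np.float64(-4.4)],[[0.0115,0.0301,-0.0],np.float64(-4.4)],[[0.0092,0.031,-0.0],np.float64(-4.4)],[[0.0068,0.0315,-0.0],np.float64(-4.4)]]
end [0.5  0.16 0.26] 21.996086929262354
```

Call:
apply_moves(
  moves=[
    [[0.03, 0.021, -0.004], -1.8],
    [[0.03, 0.022, -0.004], -1.8],
    [[0.029, 0.023, -0.004], -1.8],
    [[0.028, 0.024, -0.004], -1.8],
    [[0.028, 0.025, -0.004], -1.8],
  ],
  hand=0.05,
)

```text
time_s: 2.32
tcp_pos: [0.3065, 0.4449, 0.2429]
ee_rot: [[0.988, -0.156, 0.0], [-0.156, -0.988, 0.0], [0.0, -0.0, -1.0]]
wrist_force: [-0.1, 0.0, -0.1]
gripper_width: 0.703
gripper_force: 0.0
```

Call:
apply_moves(
  moves=[
    [[0.027, 0.025, -0.004], -1.8],
    [[0.026, 0.026, -0.004], -1.8],
    [[0.025, 0.027, -0.004], -1.8],
    [[0.024, 0.028, -0.003], -1.8],
    [[0.024, 0.029, -0.003], -1.8],
  ],
)

```text
time_s: 2.73
tcp_pos: [0.4192, 0.2982, 0.2612]
ee_rot: [[1.0, 0.0, 0.001], [0.0, -1.0, 0.001], [0.001, -0.001, -1.0]]
wrist_force: [0.2, 0.8, -0.3]
gripper_width: 0.579
gripper_force: 0.0
```

```bash
python3 - <<'E'
from h import *
import pickle
s=r.sense();print(s["time_s"],s["tcp_pos"],s["joints"],s["gripper_width"])
c=imaging.capture("wrist");pickle.dump(c,open("w1.pkl","wb"));print(pl(c,"canister"),proj(c,(.528,.205,.07)))
E
```

```text
2.7333 [0.4192 0.2982 0.2612] [ 53.5238   9.6266 -11.1909   0.0041 -69.1239  36.4975] 0.5787726112069216
[(0.91, array([393.728,  71.48 ]))] [417.4286  66.6118]
```

Call:
apply_moves(
  moves=[
    [[0.016, 0.028, 0.0], -4.4],
    [[0.014, 0.029, 0.0], -4.4],
    [[0.012, 0.03, 0.0], -4.4],
    [[0.009, 0.031, 0.0], -4.4],
    [[0.007, 0.032, 0.0], -4.4],
  ],
)

```text
time_s: 3.25
tcp_pos: [0.4995, 0.1586, 0.2607]
ee_rot: [[0.926, 0.377, 0.0], [0.377, -0.926, 0.0], [0.0, -0.0, -1.0]]
wrist_force: [0.5, 0.2, 0.2]
gripper_width: 0.571
gripper_force: 0.0
```

```bash
python3 - <<'E'
from plan import *
import pickle
s=r.sense();print(s["time_s"],s["tcp_pos"],s["joints"],s["gripper_width"])
c=imaging.capture("wrist");pickle.dump(c,open("w2.pkl","wb"));print(pl(c,"canister"),proj(c,(.528,.205,.07)))
c1=pickle.load(open("w1.pkl","rb"))
cv2.imwrite("pics/can.png",np.hstack([cv2.resize(x["frame"],(400,250)) for x in(c1,c)]))
plan([(.47,-.19,.26,22,40)])
E
```

```text
3.25 [0.4995 0.1586 0.2607] [ 35.3689  10.6289 -10.0025  -0.0056 -69.3421  76.801 ] 0.5713393958412608
[(0.86, array([283.968, 123.2  ]))] [289.888  134.5445]
[[[-0.0174,0.0346,0.0],np.float64(-0.03)],[[-0.0174,0.0345,0.0],np.float64(-0.03)],[[-0.0174,0.0345,0.0001],np.float64(-0.03)],[[-0.0174,0.0345,0.0],np.float64(-0.03)],[[-0.0175,0.0345,0.0001],np.float64(-0.03)]]
[[[-0.0175,0.0345,0.0],np.float64(-0.03)],[[-0.0175,0.0345,0.0001],np.float64(-0.03)],[[-0.0175,0.0345,0.0],np.float64(-0.04)],[[-0.0175,0.0345,0.0001],np.float64(-0.03)]]
end [ 0.47 -0.19  0.26] 21.997806426068102
```

View pics/can.png

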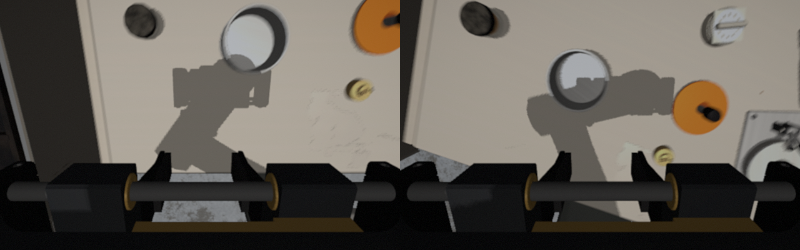

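Wrist views: canister rim at about (254,37) in the left half and (178,78) in the right half, full size (406,60) and (285,125). Now on to the rest.

Call:
apply_moves(
  moves=[
    [[-0.018, 0.034, 0], 0],
    [[-0.018, 0.034, 0], 0],
    [[-0.018, 0.034, 0], 0],
    [[-0.018, 0.034, 0], 0],
    [[-0.018, 0.034, 0], 0],
  ],
)

```text
time_s: 3.77
tcp_pos: [0.4785, -0.0325, 0.2608]
ee_rot: [[0.927, 0.374, 0.001], [0.374, -0.927, 0.0], [0.001, -0.0, -1.0]]
wrist_force: [1.1, -0.3, 0.1]
gripper_width: 0.576
gripper_force: 0.0
```

Call:
apply_moves(
  moves=[
    [[-0.018, 0.034, 0], 0],
    [[-0.018, 0.034, 0], 0],
    [[-0.018, 0.034, 0], 0],
    [[-0.018, 0.034, 0], 0],
    [[0, 0, 0], 0],
  ],
)

```text
time_s: 4.18
tcp_pos: [0.4622, -0.1888, 0.2605]
ee_rot: [[0.93, 0.367, -0.0], [0.367, -0.93, -0.001], [-0.001, 0.001, -1.0]]
wrist_force: [0.6, 0.4, 0.9]
gripper_width: 0.575
gripper_force: 0.0
```

```bash
python3 - <<'E'
from h import *
import pickle
s=r.sense();print(s["time_s"],s["tcp_pos"])
c=imaging.capture("wrist");pickle.dump(c,open("w3.pkl","wb"))
for t in["hold_down_grip","inner_knob","outer_collar","lid_rest","outer_lid"]:print(t,pl(c,t))
E
```

```text
4.1833 [ 0.4622 -0.1888  0.2605]
hold_down_grip [(0.81, array([372.032,  90.92 ]))]
inner_knob [(0.91, array([194.816,  13.32 ])), (0.85, array([365.824, 145.8  ])), (0.63, array([541.696, 156.8  ]))]
outer_collar [(0.84, array([364.672, 144.68 ])), (0.41, array([365.632, 140.32 ]))]
lid_rest []
outer_lid [(0.8, array([361.216, 138.32 ]))]
```

Call:
apply_moves(
  moves=[
    [[0.0, 0.035, 0.01], 0],
    [[0.0, 0.035, 0.01], 0],
    [[0.0, 0.03, 0.01], 0],
    [[0, 0, 0], 0],
  ],
  hand=0.03,
)

```text
time_s: 4.82
tcp_pos: [0.5015, -0.2793, 0.2274]
ee_rot: [[0.928, 0.372, -0.004], [0.372, -0.928, 0.001], [-0.003, -0.002, -1.0]]
wrist_force: [2.1, 0.1, -0.3]
gripper_width: 0.386
gripper_force: 0.0
```

```bash
python3 - <<'E'
from h import *
import pickle
s=r.sense();print(s["time_s"],s["tcp_pos"])
c=imaging.capture("wrist");pickle.dump(c,open("w4.pkl","wb"));c3=pickle.load(open("w3.pkl","rb"))
for t in["hold_down_grip","inner_knob","outer_collar","lid_rest","outer_lid"]:
    a=pl(c3,t);b=pl(c,t);print(t,b)
    for u in a:
        for v in b:
            x,e=tri([(c3,u[1]),(c,v[1])])
            if max(e)<.006:print("   ",x,max(e))
cv2.imwrite("pics/rest.png",np.vstack([c3["frame"][0:260,:],c["frame"][0:260,:]]))
# canister rim via ellipse fit
import pickle
obs=[]
for f in("w1.pkl","w2.pkl"):
    q=pickle.load(open(f,"rb"));print(f,q["eye"])
E
```

```text
4.8167 [ 0.5015 -0.2793  0.2274]
hold_down_grip [(0.73, array([260.992,  98.08 ]))]
    [ 0.5575 -0.2019  0.0906] 0.0017162155924300647
inner_knob [(0.87, array([266.176, 152.48 ])), (0.73, array([460.224, 165.8  ])), (0.61, array([70.4 , 13.12]))]
    [ 0.5613 -0.0207  0.0589] 0.002381735363891619
    [ 0.5094 -0.2197  0.0685] 0.0004912590808895539
    [ 0.5518 -0.2424  0.2949] 0.005092120248529669
    [ 0.5662 -0.3962  0.0672] 0.0003417286400001022
outer_collar [(0.7, array([272. , 149.6]))]
    [ 0.5086 -0.2221  0.0433] 0.001059281412745515
    [ 0.5116 -0.2215  0.0479] 0.0012474817214232256
lid_rest []
outer_lid [(0.58, array([275.392, 143.2  ]))]
    [ 0.5111 -0.2206  0.0127] 0.0005549352130618128
w1.pkl [0.4993 0.2975 0.4239]
w2.pkl [0.5735 0.1888 0.4234]
```

View pics/rest.png

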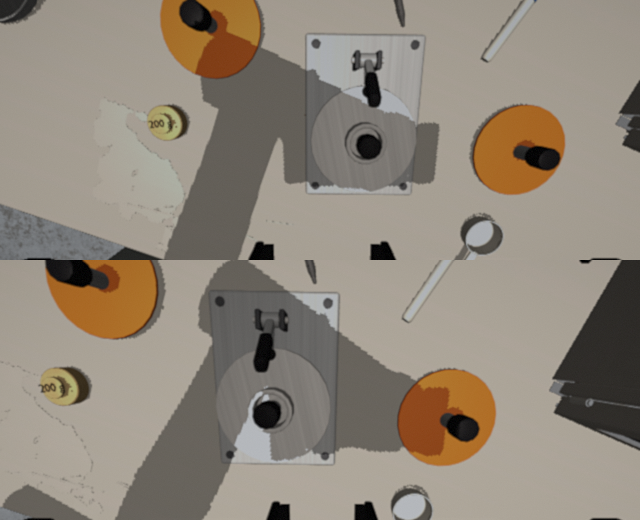

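Both views show the rest aligned with the tool. Upper view: knob (368,146), handle (372,90). Lower view: knob (266,412), handle (264,350). The triangulated heights fit: knob 68 mm (73 expected), collar 46 mm (45), grip 90 mm, so the lever is at about 0.14 rad.

```bash
python3 - <<'E'
from plan import *
import pickle
from scipy.optimize import minimize
cs=[pickle.load(open(f"w{i}.pkl","rb")) for i in(1,2,3,4)]
for c,P in((cs[2],[(306,35),(424,35),(306,194),(411,194)]),(cs[3],[(210,31),(338,33),(222,203),(334,203)])):
    q=[onz(c,p,.008)[:2] for p in P]
    for a,b in((2,0),(3,1)):
        v=q[b]-q[a];print("plate edge",np.degrees(np.arctan2(v[1],v[0])),np.linalg.norm(v))
M=[]
for c in cs[:2]:
    try:
        g=models.cut_out(c,"canister");print([x["confidence"] for x in g]);M.append((c,np.array(g[0]["region"])))
    except Exception as e:print(e)
t=np.linspace(0,6.28,60)
def sil(c,x,y):
    P=[proj(c,(x+rr*np.cos(a),y+rr*np.sin(a),z)) for a in t for rr,z in((.051,.07),(.0525,.005))]
    m=np.zeros((400,640),np.uint8);cv2.fillConvexPoly(m,cv2.convexHull((np.array(P)*16).astype(np.int32)),1,shift=4);return m>0
for sub in (M[:1],M[1:],M):
    f=lambda v:-sum((sil(c,*v)&m).sum()/(sil(c,*v)|m).sum() for c,m in sub)
    o=minimize(f,(.528,.205),method="Nelder-Mead",options=dict(initial_simplex=[(.528,.205),(.538,.205),(.528,.215)]));print("can",o.x,o.fun/len(sub))
plan([(.5575,-.2019,.12,21.6,38),(.5575,-.2019,.072,21.6,24)])
E
```

```text
plate edge 20.73328721001723 0.1823377156570287
plate edge 21.456720697462192 0.18242085241313322
plate edge 20.613493056187142 0.18250724940705645
plate edge 21.14023194570423 0.18058656350573354
[0.7]
[0.66]
can [0.5277 0.2153] -0.9726585802346391
can [0.5279 0.215 ] -0.9829751267809708
can [0.5277 0.2152] -0.9773610038071785
[[[0.0203,-0.0122,0.0277],np.float64(0.08)],[[0.0203,-0.0122,0.0277],np.float64(0.08)],[[0.0203,-0.0122,0.0277],np.float64(0.08)],[[0.0203,-0.0123,0.0278],np.float64(0.08)],[[0.0,0.0,0.024],np.float64(0.0)]]
[[[0.0,0.0,0.024],np.float64(0.0)]]
end [ 0.5575 -0.2019  0.072 ] 21.603545827925483
```

Call:
apply_moves(
  moves=[
    [[0.02, -0.012, 0.028], 0.2],
    [[0.02, -0.012, 0.028], 0.2],
    [[0.02, -0.012, 0.028], 0.2],
    [[0.021, -0.012, 0.022], 0.1],
    [[0, 0, 0], 0],
  ],
  hand=0.034,
)

```text
time_s: 5.88
tcp_pos: [0.557, -0.2001, 0.1193]
ee_rot: [[0.931, 0.364, -0.008], [0.364, -0.931, 0.002], [-0.007, -0.005, -1.0]]
wrist_force: [0.1, 0.2, -0.7]
gripper_width: 0.389
gripper_force: 0.0
```

```bash
python3 - <<'E'
from plan import *
s=r.sense();print(s["time_s"],s["tcp_pos"])
plan([(.5575,-.2019,.072,21.2,24)])
c=imaging.capture("wrist");print(pl(c,"hold_down_grip"),proj(c,(.5575,-.2019,.0906)))
cv2.imwrite("pics/l.png",c["frame"])
E
```

```text
5.8833 [ 0.557  -0.2001  0.1193]
[[[-0.0001,0.0009,0.0236],np.float64(0.07)],[[-0.0001,0.0009,0.0237],np.float64(0.07)]]
end [ 0.5575 -0.2019  0.072 ] 21.201524798919603
[(0.64, array([323.904, 236.52 ]))] [324.6901 235.869 ]
```

View pics/l.png

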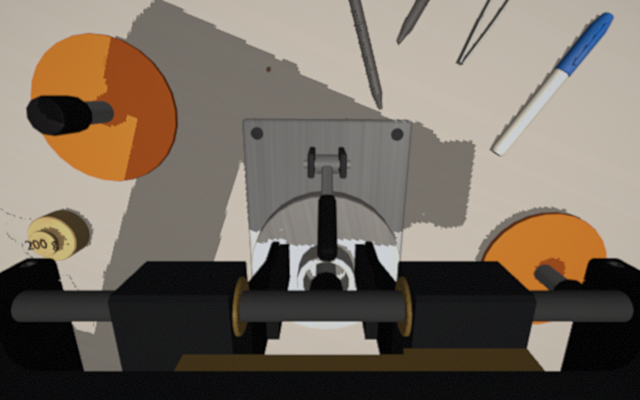

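The handle at (327,228) lies midway between the fingers (277 and 368), so I descend and pinch.

Call:
apply_moves(
  moves=[
    [[0, 0.001, 0.024], 0],
    [[0, 0.001, 0.024], 0],
    [[0, 0, 0], 0],
  ],
)

```text
time_s: 6.23
tcp_pos: [0.5558, -0.2054, 0.0739]
ee_rot: [[0.933, 0.36, -0.006], [0.36, -0.933, 0.002], [-0.005, -0.004, -1.0]]
wrist_force: [-0.0, 0.3, -1.0]
gripper_width: 0.389
gripper_force: 0.0
```

Call:
apply_moves(
  moves=[
    [[0, 0, 0], 0],
    [[0, 0, 0], 0],
    [[0, 0, 0], 0],
    [[0, 0, 0], 0],
  ],
  hand=0.0,
)

```text
time_s: 6.57
tcp_pos: [0.5586, -0.2046, 0.0782]
ee_rot: [[0.933, 0.361, 0.001], [0.361, -0.933, 0.001], [0.001, -0.001, -1.0]]
wrist_force: [-3.5, 10.4, 2.5]
gripper_width: 0.167
gripper_force: 5.6
```

```bash
python3 - <<'E'
from plan import *
s=r.sense();print(s["time_s"],s["tcp_pos"],s["gripper_width"]*87,s["gripper_force"])
p=np.array(s["tcp_pos"]);yaw=np.radians(21.2);u=np.array([np.cos(yaw),np.sin(yaw)])
H=np.array([.5105,-.2205])+.085*u
lx=(p[:2]-H)@u;lz=p[2]+.0187-.034;print(lx,lz,np.hypot(lx,lz),np.degrees(np.arctan2(lx,lz)))
a0=np.arctan2(lx,lz);R=np.hypot(lx,lz)
A=np.linspace(a0,np.radians(41.5),13);pts=np.c_[R*np.sin(A),R*np.cos(A)]
print((np.diff(pts,axis=0)*1000).round(1).tolist())
E
```

```text
6.5667 [ 0.5586 -0.2046  0.0782] 14.54346212606166 5.559234864776954
-0.03442023152291306 0.06288944197790991 0.07169263735129176 -28.692476663402832
[[6.6, 3.2], [6.9, 2.5], [7.1, 1.8], [7.2, 1.0], [7.3, 0.3], [7.3, -0.4], [7.2, -1.2], [7.1, -1.9], [6.8, -2.6], [6.5, -3.3], [6.2, -4.0], [5.7, -4.6]]
```

Call:
apply_moves(
  moves=[
    [[0, 0, 0], 0],
    [[0, 0, 0], 0],
    [[0, 0, 0], 0],
  ],
)

```text
time_s: 6.82
tcp_pos: [0.5571, -0.2034, 0.0775]
ee_rot: [[0.933, 0.361, -0.002], [0.361, -0.933, 0.002], [-0.001, -0.003, -1.0]]
wrist_force: [-4.0, 7.0, 4.2]
gripper_width: 0.133
gripper_force: 30.0
```

Call:
apply_moves(
  moves=[
    [[0.0066, 0, -0.0032], 0],
    [[0.0069, 0, -0.0025], 0],
    [[0.0071, 0, -0.0018], 0],
    [[0.0072, 0, -0.001], 0],
    [[0.0073, 0, -0.0003], 0],
  ],
)

```text
time_s: 7.23
tcp_pos: [0.5871, -0.1918, 0.0863]
ee_rot: [[0.933, 0.361, -0.01], [0.361, -0.933, 0.001], [-0.008, -0.005, -1.0]]
wrist_force: [-7.8, 3.2, 7.1]
gripper_width: 0.135
gripper_force: 30.0
```

Call:
apply_moves(
  moves=[
    [[0.0073, 0, 0.0004], 0],
    [[0.0072, 0, 0.0012], 0],
    [[0.0071, 0, 0.0019], 0],
    [[0.0068, 0, 0.0026], 0],
    [[0.0065, 0, 0.0033], 0],
  ],
)

```text
time_s: 7.65
tcp_pos: [0.6227, -0.1782, 0.0779]
ee_rot: [[0.932, 0.362, -0.002], [0.362, -0.932, 0.002], [-0.002, -0.002, -1.0]]
wrist_force: [-3.9, 5.4, 6.5]
gripper_width: 0.132
gripper_force: 30.0
```

Call:
apply_moves(
  moves=[
    [[0.0062, 0, 0.004], 0],
    [[0.0057, 0, 0.0046], 0],
    [[0, 0, 0], 0],
  ],
)

```text
time_s: 7.9
tcp_pos: [0.6356, -0.1733, 0.0685]
ee_rot: [[0.932, 0.363, 0.0], [0.363, -0.932, 0.002], [0.001, -0.001, -1.0]]
wrist_force: [-1.4, 7.4, 3.4]
gripper_width: 0.137
gripper_force: 30.0
```

```bash
python3 - <<'E'
from plan import *
s=r.sense();print(s["time_s"],s["tcp_pos"],s["gripper_width"]*87,s["gripper_force"],s["wrist_force"])
p=np.array(s["tcp_pos"]);yaw=np.radians(21.2);u=np.array([np.cos(yaw),np.sin(yaw)])
H=np.array([.5105,-.2205])+.085*u
lx=(p[:2]-H)@u;lz=p[2]+.0187-.034;print(lx,lz,np.hypot(lx,lz),np.degrees(np.arctan2(lx,lz)))
for n in("side","top"):
    c=imaging.capture(n);print(pl(c,"hold_down_grip"),proj(c,[*(H+.0418*u),.084]))
E
```

```text
7.9 [ 0.6356 -0.1733  0.0685] 11.922554965695385 30.00068119727075 [-1.3516  7.3916  3.377 ]
0.04871413375387986 0.05319779327347046 0.07213232310523346 42.48087178206675
[(0.52, array([365.184, 216.12 ])), (0.35, array([270.976, 201.4  ]))] [365.0646 220.2726]
[(0.36, array([366.08, 175.2 ]))] [367.2029 175.8323]
```

Call:
apply_moves(
  moves=[
    [[0.003, 0, 0.003], 0],
    [[0.003, 0, 0.003], 0],
    [[0, 0, 0], 0],
  ],
)

```text
time_s: 8.35
tcp_pos: [0.6374, -0.1726, 0.0665]
ee_rot: [[0.932, 0.363, -0.007], [0.363, -0.932, -0.001], [-0.007, -0.002, -1.0]]
wrist_force: [-14.0, 6.7, 22.3]
gripper_width: 0.132
gripper_force: 30.0
```

Call:
apply_moves(
  moves=[
    [[0, 0, 0], 0],
    [[0, 0, 0], 0],
    [[0, 0, 0], 0],
  ],
  hand=0.034,
)

```text
time_s: 8.6
tcp_pos: [0.6413, -0.1733, 0.0624]
ee_rot: [[0.932, 0.362, 0.002], [0.362, -0.932, -0.0], [0.002, 0.001, -1.0]]
wrist_force: [0.2, 0.6, 0.7]
gripper_width: 0.281
gripper_force: 0.0
```

```bash
python3 - <<'E'
from plan import *
s=r.sense();print(s["time_s"],s["tcp_pos"],s["gripper_width"]*87,s["gripper_force"],s["wrist_force"])
p=s["tcp_pos"]
plan([(p[0],p[1],.15,21.2,38),(.44,-.248,.16,21.2,38)])
E
```

```text
8.6 [ 0.6413 -0.1733  0.0624] 24.47922006528885 0.0 [0.2352 0.6329 0.6544]
[[[0.0,0.0,-0.0292],np.float64(0.01)],[[0.0,0.0,-0.0292],np.float64(0.01)],[[0.0,0.0,-0.0292],np.float64(0.0)],[[-0.0358,-0.0005,-0.0017],np.float64(0.0)],[[-0.0358,-0.0005,-0.0017],np.float64(0.0)]]
[[[-0.0358,-0.0005,-0.0016],np.float64(0.0)],[[-0.0357,-0.0006,-0.0017],np.float64(0.0)],[[-0.0358,-0.0005,-0.0016],np.float64(0.0)],[[-0.0357,-0.0006,-0.0017],np.float64(0.0)]]
end [ 0.44  -0.248  0.16 ] 21.201631815017922
```

Call:
apply_moves(
  moves=[
    [[0, 0, -0.03], 0],
    [[0, 0, -0.03], 0],
    [[0, 0, -0.03], 0],
    [[-0.036, 0, 0], 0],
    [[-0.036, 0, 0], 0],
  ],
)

```text
time_s: 9.02
tcp_pos: [0.5756, -0.1995, 0.1534]
ee_rot: [[0.932, 0.363, 0.006], [0.363, -0.932, -0.001], [0.005, 0.003, -1.0]]
wrist_force: [-0.2, -1.4, -1.1]
gripper_width: 0.389
gripper_force: 0.0
```

Call:
apply_moves(
  moves=[
    [[-0.036, 0, 0], 0],
    [[-0.036, -0.01, 0], 0],
    [[-0.036, -0.01, 0], 0],
    [[-0.036, -0.01, 0], 0],
    [[0, 0, 0], 0],
  ],
  hand=0.05,
)

```text
time_s: 9.43
tcp_pos: [0.4212, -0.2233, 0.1507]
ee_rot: [[0.933, 0.359, -0.005], [0.359, -0.933, 0.002], [-0.004, -0.004, -1.0]]
wrist_force: [0.4, 0.4, 0.2]
gripper_width: 0.562
gripper_force: 0.0
```

```bash
python3 - <<'E'
from h import *
import pickle
s=r.sense();print(s["time_s"],s["tcp_pos"])
c=imaging.capture("wrist");pickle.dump(c,open("w5.pkl","wb"))
E
```

```text
9.4333 [ 0.4212 -0.2233  0.1507]
```

Call:
apply_moves(
  moves=[
    [[0.01, 0.03, 0], 0],
    [[0.01, 0.03, 0], 0],
    [[0, 0, 0], 0],
  ],
)

```text
time_s: 9.73
tcp_pos: [0.4737, -0.2756, 0.1516]
ee_rot: [[0.933, 0.361, 0.004], [0.361, -0.933, -0.003], [0.003, 0.004, -1.0]]
wrist_force: [0.6, -0.3, 0.8]
gripper_width: 0.576
gripper_force: 0.0
```

```bash
python3 - <<'E'
from plan import *
import pickle
s=r.sense();print(s["time_s"],s["tcp_pos"])
c3=pickle.load(open("w5.pkl","rb"));c=imaging.capture("wrist")
for t in["hold_down_grip","inner_knob","outer_collar","outer_lid"]:
    a=pl(c3,t);b=pl(c,t);print(t,a,b)
    for u in a:
        for v in b:
            x,e=tri([(c3,u[1]),(c,v[1])])
            if max(e)<.006:print("   ",x,max(e))
cv2.imwrite("pics/rest2.png",np.hstack([cv2.resize(x["frame"],(400,250)) for x in(c3,c)]))
plan([(.5105,-.2205,.11,21.2,38),(.5105,-.2205,.063,21.2,25)])
E
```

```text
9.7333 [ 0.4737 -0.2756  0.1516]
hold_down_grip [] []
inner_knob [(0.91, array([366.528,  93.4  ])), (0.68, array([630.912, 111.8  ]))] [(0.62, array([522.688, 152.2  ])), (0.57, array([268.48, 138.8 ]))]
    [ 0.5089 -0.2221  0.0692] 4.877728004262721e-05
    [ 0.5654 -0.4008  0.0632] 0.0012808494666312286
outer_collar [] []
outer_lid [] [(0.73, array([278.784, 128.2  ]))]
[[[0.0192,-0.0108,0.0139],np.float64(0.01)],[[0.0192,-0.0109,0.0139],np.float64(0.02)],[[0.0192,-0.0109,0.0138],np.float64(0.01)],[[0.0,0.0,0.0235],np.float64(0.0)],[[0.0,0.0,0.0235],np.float64(0.0)]]
end [ 0.5105 -0.2205  0.063 ] 21.204135937567873
```

View pics/rest2.png

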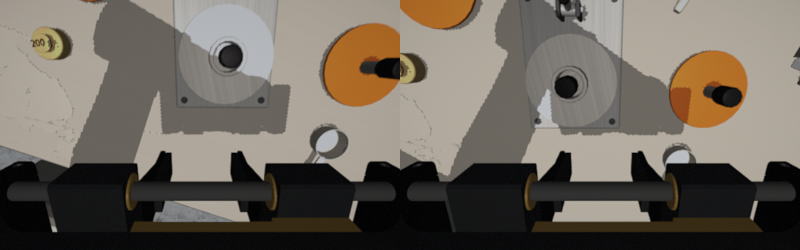

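The knob is at (230,56) and (567,86) in the two halves; it triangulates to (0.509,-0.222). The lever is swung away (571,8). Going to the knob.

Call:
apply_moves(
  moves=[
    [[0.018, -0.012, 0.013], 0],
    [[0.018, -0.012, 0.013], 0],
    [[0.018, -0.012, 0.013], 0],
    [[0, 0, 0], 0],
    [[0, 0, 0], 0],
  ],
)

```text
time_s: 10.6
tcp_pos: [0.506, -0.2181, 0.1119]
ee_rot: [[0.931, 0.364, -0.001], [0.364, -0.931, 0.0], [-0.001, -0.001, -1.0]]
wrist_force: [-0.3, 0.3, 0.1]
gripper_width: 0.576
gripper_force: 0.0
```

```bash
python3 - <<'E'
from plan import *
s=r.sense();print(s["time_s"],s["tcp_pos"])
c=imaging.capture("wrist");print(pl(c,"inner_knob"),proj(c,(.5095,-.2215,.073)))
plan([(.5097,-.2213,.063,21.2,25)])
E
```

```text
10.6 [ 0.506  -0.2181  0.1119]
[(0.89, array([31.232, 15.6  ])), (0.78, array([604.608, 234.68 ])), (0.74, array([328.128, 227.6  ])), (0.51, array([324.992, 201.   ]))] [328.5559 226.5437]
[[[0.0009,0.0011,0.0166],np.float64(0.01)],[[0.0009,0.0011,0.0166],np.float64(0.01)],[[0.0008,0.0011,0.0167],np.float64(0.01)]]
end [ 0.5097 -0.2213  0.063 ] 21.20377295715669
```

Call:
apply_moves(
  moves=[
    [[0.001, 0.001, 0.016], 0],
    [[0.001, 0.001, 0.016], 0],
    [[0.001, 0.001, 0.016], 0],
    [[0, 0, 0], 0],
    [[0, 0, 0], 0],
  ],
)

```text
time_s: 11.12
tcp_pos: [0.5094, -0.2214, 0.0646]
ee_rot: [[0.933, 0.361, -0.001], [0.361, -0.933, -0.0], [-0.001, -0.0, -1.0]]
wrist_force: [-0.7, -0.2, 0.3]
gripper_width: 0.574
gripper_force: 0.0
```

Call:
apply_moves(
  moves=[
    [[0, 0, 0], 0],
    [[0, 0, 0], 0],
    [[0, 0, 0], 0],
    [[0, 0, 0], 0],
    [[0, 0, 0], 0],
  ],
  hand=0.0,
)

```text
time_s: 11.53
tcp_pos: [0.5101, -0.2208, 0.0649]
ee_rot: [[0.932, 0.362, 0.001], [0.362, -0.932, -0.0], [0.001, 0.0, -1.0]]
wrist_force: [-0.1, -0.5, -0.2]
gripper_width: 0.282
gripper_force: 0.0
```

Call:
apply_moves(
  moves=[
    [[0, 0, 0], 0],
    [[0, 0, 0], 0],
  ],
)

```text
time_s: 11.7
tcp_pos: [0.5102, -0.2208, 0.0649]
ee_rot: [[0.932, 0.362, 0.001], [0.362, -0.932, -0.0], [0.0, 0.001, -1.0]]
wrist_force: [-0.0, -0.0, 2.8]
gripper_width: 0.261
gripper_force: 30.0
```

Call:
apply_moves(
  moves=[
    [[0, 0, -0.005], 0],
    [[0, 0, -0.01], 0],
    [[0, 0, -0.015], 0],
    [[0, 0, -0.015], 0],
    [[0, 0, -0.015], 0],
  ],
)

```text
time_s: 12.12
tcp_pos: [0.5093, -0.2206, 0.1249]
ee_rot: [[0.932, 0.361, -0.001], [0.361, -0.932, 0.001], [-0.001, -0.001, -1.0]]
wrist_force: [0.5, -0.4, -3.5]
gripper_width: 0.266
gripper_force: 30.0
```

Call:
apply_moves(
  moves=[
    [[0, 0, -0.015], 0],
    [[0, 0, -0.02], 0],
    [[0, 0, -0.02], 0],
    [[0, 0, -0.01], 0],
    [[0, 0, 0], 0],
  ],
)

```text
time_s: 12.53
tcp_pos: [0.5112, -0.221, 0.1921]
ee_rot: [[0.932, 0.362, 0.005], [0.362, -0.932, -0.001], [0.005, 0.003, -1.0]]
wrist_force: [0.4, -0.7, -2.4]
gripper_width: 0.262
gripper_force: 30.0
```

```bash
python3 - <<'E'
from plan import *
s=r.sense();print(s["time_s"],s["tcp_pos"],s["gripper_width"]*87,s["wrist_force"],s["moment"])
c=imaging.capture("side");print(pl(c,"outer_lid"),pl(c,"inner_knob"),pl(c,"hold_down_grip"));cv2.imwrite("pics/lift.png",cv2.resize(c["frame"][120:320,220:460],(720,600),interpolation=2))
plan([(.5278,.2152,.19,21.2,25)])
E
```

```text
12.5333 [ 0.5112 -0.221   0.1921] 22.75353227301234 [ 0.3976 -0.708  -2.4042] [-0.0936 -0.0815 -0.0361]
[(0.93, array([341.376, 216.52 ]))] [(0.82, array([312.704, 211.6  ])), (0.74, array([406.592, 276.12 ])), (0.59, array([337.28, 190.  ]))] [(0.61, array([365.888, 218.6  ]))]
[[[0.0097,-0.0222,-0.0001],np.float64(-0.0)],[[0.0097,-0.0222,-0.0001],np.float64(-0.0)],[[0.0097,-0.0222,-0.0001],np.float64(-0.0)],[[0.0097,-0.0222,-0.0001],np.float64(-0.0)],[[0.0097,-0.0222,-0.0001],np.float64(-0.0)]]
[[[0.0097,-0.0222,-0.0001],np.float64(-0.0)],[[0.0097,-0.0222,-0.0001],np.float64(-0.0)],[[0.0098,-0.0222,-0.0002],np.float64(-0.0)],[[0.0097,-0.0222,-0.0001],np.float64(-0.0)],[[0.0098,-0.0222,-0.0002],np.float64(-0.0)]]
[[[0.0097,-0.0222,-0.0001],np.float64(-0.0)],[[0.0098,-0.0222,-0.0002],np.float64(-0.0)],[[0.0097,-0.0221,-0.0001],np.float64(-0.0)],[[0.0098,-0.0222,-0.0002],np.float64(-0.0)],[[0.0097,-0.0221,-0.0001],np.float64(-0.0)]]
[[[0.0098,-0.0222,-0.0002],np.float64(-0.01)],[[0.0097,-0.0221,-0.0001],np.float64(-0.0)],[[0.0098,-0.0222,-0.0002],np.float64(-0.01)]]
end [0.5278 0.2152 0.19  ] 21.202031493930846
```

View pics/lift.png

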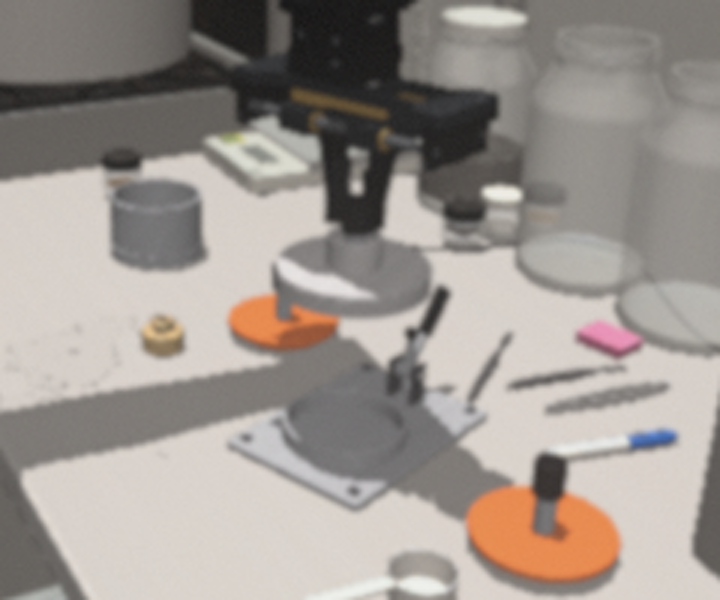

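Both lids hang level from the gripper at (352,265) and the lever leans outward at (430,330). Carrying to the canister.

Call:
apply_moves(
  moves=[
    [[0.005, -0.011, 0], 0],
    [[0.01, -0.022, 0], 0],
    [[0.01, -0.022, 0], 0],
    [[0.01, -0.022, 0], 0],
    [[0.01, -0.022, 0], 0],
  ],
)

```text
time_s: 13.15
tcp_pos: [0.5153, -0.1107, 0.1881]
ee_rot: [[0.932, 0.361, -0.002], [0.361, -0.932, 0.0], [-0.002, -0.001, -1.0]]
wrist_force: [0.1, 0.2, -3.0]
gripper_width: 0.265
gripper_force: 30.0
```

Call:
apply_moves(
  moves=[
    [[0.01, -0.022, 0], 0],
    [[0.01, -0.022, 0], 0],
    [[0.01, -0.022, 0], 0],
    [[0.01, -0.022, 0], 0],
    [[0.01, -0.022, 0], 0],
  ],
)

```text
time_s: 13.57
tcp_pos: [0.522, 0.01, 0.1882]
ee_rot: [[0.932, 0.362, -0.002], [0.362, -0.932, -0.0], [-0.002, -0.0, -1.0]]
wrist_force: [-0.3, -0.2, -3.2]
gripper_width: 0.263
gripper_force: 30.0
```

Call:
apply_moves(
  moves=[
    [[0.01, -0.022, 0], 0],
    [[0.01, -0.022, 0], 0],
    [[0.01, -0.022, 0], 0],
    [[0.01, -0.022, 0], 0],
    [[0.01, -0.022, 0], 0],
  ],
)

```text
time_s: 13.98
tcp_pos: [0.5287, 0.1305, 0.1881]
ee_rot: [[0.932, 0.362, -0.002], [0.362, -0.932, -0.001], [-0.002, 0.0, -1.0]]
wrist_force: [0.1, -1.1, -3.1]
gripper_width: 0.266
gripper_force: 30.0
```

Call:
apply_moves(
  moves=[
    [[0.01, -0.022, 0], 0],
    [[0.005, -0.015, 0], 0],
    [[0, 0, 0], 0],
    [[0, 0, 0], 0],
  ],
)

```text
time_s: 14.32
tcp_pos: [0.5294, 0.1698, 0.1881]
ee_rot: [[0.932, 0.363, -0.002], [0.363, -0.932, -0.001], [-0.003, 0.0, -1.0]]
wrist_force: [-0.0, 0.0, -3.9]
gripper_width: 0.267
gripper_force: 30.0
```

```bash
python3 - <<'E'
from plan import *
s=r.sense();print(s["time_s"],s["tcp_pos"],s["ee_rot"],s["gripper_width"]*87,s["wrist_force"])
plan([(.5278,.2152,.145,21.2,15)])
S=imaging.capture("side");T=imaging.capture("top")
t=np.linspace(0,6.28,60)
def sil(c,x,y):
    P=[proj(c,(x+rr*np.cos(a),y+rr*np.sin(a),z)) for a in t for rr,z in((.051,.07),(.0525,.005))]
    m=np.zeros((400,640),np.uint8);cv2.fillConvexPoly(m,cv2.convexHull((np.array(P)*16).astype(np.int32)),1,shift=4);return m>0
g=models.cut_out(S,"canister")
if g:
    m=np.array(g[0]["region"]);q=sil(S,.5278,.2152);print("IoU side",(q&m).sum()/(q|m).sum(),[v.mean() for v in np.where(m)],[v.mean() for v in np.where(q)],[(v.min(),v.max()) for v in np.where(m)],[(v.min(),v.max()) for v in np.where(q)])
cv2.imwrite("pics/over.png",cv2.resize(S["frame"][130:230,215:335],(720,600),interpolation=2))
E
```

```text
14.3167 [0.5294 0.1698 0.1881] [[ 0.9317  0.3633 -0.0024]
 [ 0.3633 -0.9317 -0.0013]
 [-0.0027  0.0003 -1.    ]] 23.201804679659936 [-0.0013  0.0078 -3.8586]
[[[0.003,-0.0086,0.0086],np.float64(0.02)],[[0.003,-0.0086,0.0086],np.float64(0.02)],[[0.003,-0.0086,0.0086],np.float64(0.02)],[[0.003,-0.0085,0.0086],np.float64(0.02)],[[0.003,-0.0086,0.0087],np.float64(0.03)]]
end [0.5278 0.2152 0.145 ] 21.19520882263099
IoU side 0.9004237288135594 [np.float64(194.51700680272108), np.float64(271.9092970521542)] [np.float64(193.59868421052633), np.float64(271.1206140350877)] [(np.int64(180), np.int64(209)), (np.int64(256), np.int64(288))] [(np.int64(179), np.int64(209)), (np.int64(255), np.int64(287))]
```

View pics/over.png

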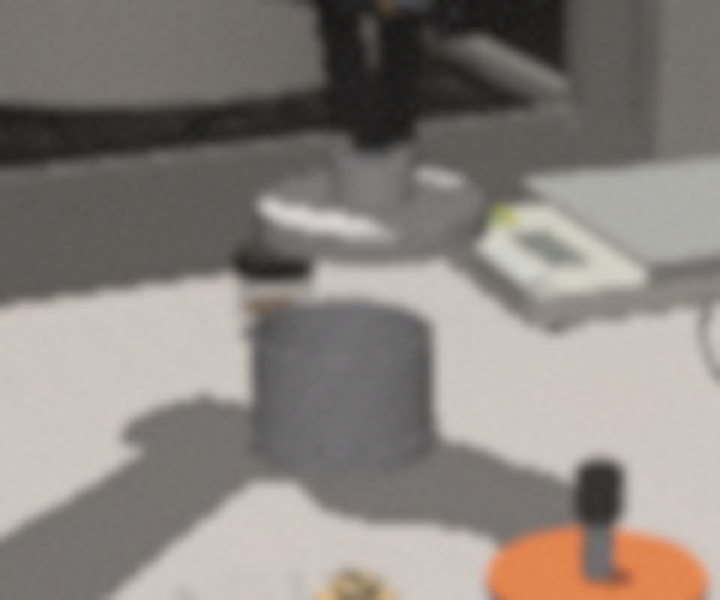

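```bash
python3 - <<'E'
from plan import *
T=imaging.capture("top")
print("proj can rim",proj(T,(.5278,.2152,.07)),"base",proj(T,(.5278,.2152,0)),"knob",proj(T,(.5097,-.2213,.087)),"plate lid c",proj(T,(.5097,-.2213,.033)))
g=cv2.cvtColor(cv2.imread("pics/top0.png"),cv2.COLOR_BGR2GRAY)
a=cv2.resize(g[180:240,210:275],None,fx=6,fy=6,interpolation=2)
h=cv2.HoughCircles(a,cv2.HOUGH_GRADIENT,1,20,param1=80,param2=25,minRadius=70,maxRadius=130)
if h is not None:print("hough can",(h[0][:4]/6+[210,180,0]))
a=cv2.resize(g[185:250,345:415],None,fx=6,fy=6,interpolation=2)
h=cv2.HoughCircles(a,cv2.HOUGH_GRADIENT,1,20,param1=80,param2=25,minRadius=30,maxRadius=150)
if h is not None:print("hough lid",(h[0][:5]/6+[345,185,0]))
for x in pl(T,"canister"):print(x)
plan([(.5288,.2157,.145,21.2,15)])
E
```

```text
proj can rim [238.7461 209.639 ] base [242.7763 210.9309] knob [383.5954 215.1875] plate lid c [380.7641 215.9839]
hough can [[239.75   209.9167  15.9667]
 [245.0833 208.25    15.5167]
 [241.5833 207.0833  18.9167]
 [243.0833 211.4167  12.25  ]]
hough lid [[382.0833 215.5833   8.2833]]
[[[0.0032,-0.009,0.0088],np.float64(-0.01)],[[0.0032,-0.009,0.0088],np.float64(-0.01)],[[0.0032,-0.0089,0.0089],np.float64(-0.01)],[[0.0032,-0.009,0.0088],np.float64(-0.01)],[[0.0031,-0.0089,0.0089],np.float64(-0.02)]]
end [0.5288 0.2157 0.145 ] 21.202344078017635
```

Call:
apply_moves(
  moves=[
    [[0.003, -0.009, 0.009], 0],
    [[0.003, -0.009, 0.009], 0],
    [[0.003, -0.009, 0.009], 0],
    [[0.003, -0.009, 0.009], 0],
    [[0.0035, -0.0085, 0.009], 0],
  ],
)

```text
time_s: 14.98
tcp_pos: [0.5282, 0.2171, 0.1428]
ee_rot: [[0.932, 0.362, -0.001], [0.362, -0.932, -0.001], [-0.001, 0.0, -1.0]]
wrist_force: [0.6, 0.3, -3.6]
gripper_width: 0.261
gripper_force: 30.0
```

Call:
apply_moves(
  moves=[
    [[0, 0, 0.006], 0],
    [[0, 0, 0.006], 0],
    [[0, 0, 0.002], 0],
    [[0, 0, 0], 0],
    [[0, 0, 0], 0],
  ],
)

```text
time_s: 15.4
tcp_pos: [0.5289, 0.2158, 0.1306]
ee_rot: [[0.932, 0.361, 0.0], [0.361, -0.932, -0.0], [0.0, 0.0, -1.0]]
wrist_force: [-0.4, -1.0, -3.0]
gripper_width: 0.261
gripper_force: 30.0
```

```bash
python3 - <<'E'
from plan import *
s=r.sense();print(s["time_s"],s["tcp_pos"],s["wrist_force"],s["moment"])
plan([(.529,.2150,.122,21.2,3)])
E
```

```text
15.4 [0.5289 0.2158 0.1306] [-0.4304 -1.0312 -2.9918] [-0.0661 -0.0369  0.0107]
[[[-0.0001,0.0003,0.0029],np.float64(-0.0)],[[-0.0,0.0003,0.0028],np.float64(-0.0)],[[-0.0001,0.0002,0.0029],np.float64(-0.01)]]
end [0.529 0.215 0.122] 21.201436928735323
```

Call:
apply_moves(
  moves=[
    [[0, 0.0004, 0.003], 0],
    [[0, 0.0004, 0.003], 0],
    [[0, 0, 0.002], 0],
    [[0, 0, 0], 0],
  ],
)

```text
time_s: 15.73
tcp_pos: [0.5286, 0.215, 0.1219]
ee_rot: [[0.932, 0.361, -0.001], [0.361, -0.932, -0.0], [-0.001, 0.0, -1.0]]
wrist_force: [-0.1, -0.9, -3.5]
gripper_width: 0.266
gripper_force: 30.0
```

Call:
apply_moves(
  moves=[
    [[0, 0, 0.002], 0],
    [[0, 0, 0.002], 0],
    [[0, 0, 0], 0],
  ],
)

```text
time_s: 15.98
tcp_pos: [0.5287, 0.2152, 0.1179]
ee_rot: [[0.932, 0.362, -0.001], [0.362, -0.932, -0.0], [-0.001, 0.0, -1.0]]
wrist_force: [0.3, -0.1, -3.2]
gripper_width: 0.264
gripper_force: 30.0
```

Call:
apply_moves(
  moves=[
    [[0, 0, 0.002], 0],
    [[0, 0, 0.002], 0],
    [[0, 0, 0], 0],
  ],
)

```text
time_s: 16.23
tcp_pos: [0.5286, 0.2152, 0.1138]
ee_rot: [[0.932, 0.362, -0.001], [0.362, -0.932, -0.0], [-0.001, 0.0, -1.0]]
wrist_force: [-1.1, -0.3, -3.9]
gripper_width: 0.266
gripper_force: 30.0
```

Call:
apply_moves(
  moves=[
    [[0, 0, 0.0015], 0],
    [[0, 0, 0.001], 0],
    [[0, 0, 0], 0],
    [[0, 0, 0], 0],
  ],
)

```text
time_s: 16.57
tcp_pos: [0.5289, 0.2153, 0.1118]
ee_rot: [[0.932, 0.362, -0.0], [0.362, -0.932, -0.0], [-0.0, 0.0, -1.0]]
wrist_force: [0.2, -0.4, -3.2]
gripper_width: 0.267
gripper_force: 30.0
```

Call:
apply_moves(
  moves=[
    [[0, 0, 0.001], 0],
    [[0, 0, 0.001], 0],
    [[0, 0, 0], 0],
    [[0, 0, 0], 0],
  ],
)

```text
time_s: 16.9
tcp_pos: [0.5292, 0.2155, 0.1109]
ee_rot: [[0.932, 0.362, 0.001], [0.362, -0.932, 0.0], [0.001, 0.0, -1.0]]
wrist_force: [-2.9, -0.6, 5.3]
gripper_width: 0.264
gripper_force: 30.0
```

Contact came at exactly the seated height (0.1109). Releasing wide enough to go straight down around the collar.

Call:
apply_moves(
  moves=[
    [[0, 0, 0], 0],
    [[0, 0, 0], 0],
    [[0, 0, 0], 0],
    [[0, 0, 0], 0],
    [[0, 0, 0], 0],
  ],
  hand=0.066,
)

```text
time_s: 17.32
tcp_pos: [0.5291, 0.2154, 0.1097]
ee_rot: [[0.932, 0.362, 0.0], [0.362, -0.932, -0.0], [0.0, 0.0, -1.0]]
wrist_force: [0.2, -0.7, 0.4]
gripper_width: 0.562
gripper_force: 0.0
```

Call:
apply_moves(
  moves=[
    [[0, 0, 0], 0],
    [[0, 0, 0], 0],
    [[0, 0, 0], 0],
  ],
)

```text
time_s: 17.57
tcp_pos: [0.529, 0.2154, 0.1098]
ee_rot: [[0.932, 0.362, 0.0], [0.362, -0.932, -0.0], [-0.0, 0.0, -1.0]]
wrist_force: [0.4, -0.3, 0.1]
gripper_width: 0.731
gripper_force: 0.0
```

```bash
python3 - <<'E'
from plan import *
s=r.sense();print(s["time_s"],s["tcp_pos"],s["wrist_force"],s["gripper_width"]*87)
S=imaging.capture("side");W=imaging.capture("wrist")
print(pl(S,"outer_lid"),proj(S,(.5285,.2150,.061)),pl(S,"outer_collar"),proj(S,(.5285,.2150,.091)),pl(W,"outer_collar"),proj(W,(.5285,.215,.091)))
a=cv2.resize(S["frame"][140:220,220:320],(440,352),interpolation=2);b=cv2.resize(W["frame"][100:300,210:430],(360,352))
cv2.imwrite("pics/seat.png",np.hstack([a,b]))
E
```

```text
17.5667 [0.529  0.2154 0.1098] [ 0.3679 -0.2885  0.1338] 63.5692963419041
[(0.62, array([272.576, 187.4  ]))] [271.2972 186.5984] [(0.56, array([271.872, 174.52 ]))] [271.111  177.9978] [] [321.7205 243.4301]
```

View pics/seat.png

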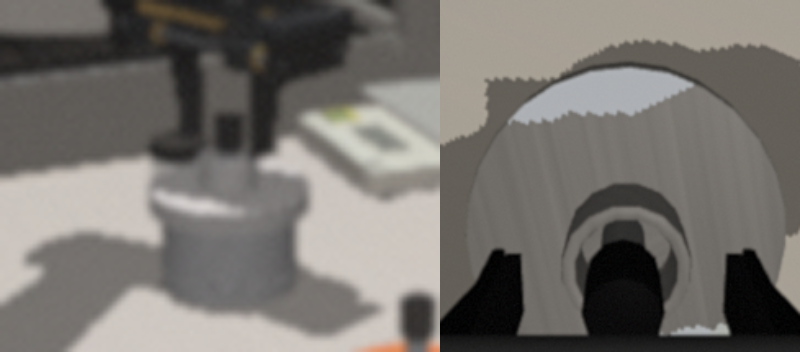

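The lids sit nested and level (collar at (225,175), canister below), and the collar is centred between the fingers. Going down around it.

Call:
apply_moves(
  moves=[
    [[0, 0, 0.008], 0],
    [[0, 0, 0.008], 0],
    [[0, 0, 0.008], 0],
    [[0, 0, 0.002], 0],
    [[0, 0, 0], 0],
  ],
)

```text
time_s: 18.23
tcp_pos: [0.5282, 0.2148, 0.0824]
ee_rot: [[0.932, 0.362, -0.002], [0.362, -0.932, -0.002], [-0.003, 0.001, -1.0]]
wrist_force: [0.3, -0.3, 1.0]
gripper_width: 0.759
gripper_force: 0.0
```

Call:
apply_moves(
  moves=[
    [[0, 0, 0], 0],
    [[0, 0, 0], 0],
    [[0, 0, 0], 0],
    [[0, 0, 0], 0],
    [[0, 0, 0], 0],
  ],
  hand=0.0,
)

```text
time_s: 18.65
tcp_pos: [0.5291, 0.2154, 0.0842]
ee_rot: [[0.932, 0.362, 0.001], [0.362, -0.932, 0.0], [0.001, -0.0, -1.0]]
wrist_force: [0.9, -0.1, 1.0]
gripper_width: 0.496
gripper_force: 30.0
```

Call:
apply_moves(
  moves=[
    [[0, 0, 0], 0],
    [[0, 0, 0], 0],
    [[0, 0, -0.002], 0],
    [[0, 0, -0.004], 0],
    [[0, 0, -0.006], 0],
  ],
)

```text
time_s: 19.07
tcp_pos: [0.5283, 0.215, 0.0954]
ee_rot: [[0.932, 0.361, -0.002], [0.361, -0.932, -0.001], [-0.002, 0.0, -1.0]]
wrist_force: [0.0, -0.6, -2.1]
gripper_width: 0.496
gripper_force: 30.0
```

Call:
apply_moves(
  moves=[
    [[0, 0, -0.008], 0],
    [[0, 0, -0.01], 0],
    [[0, 0, -0.01], 0],
    [[0, 0, -0.01], 0],
    [[0, 0, -0.01], 0],
  ],
)

```text
time_s: 19.48
tcp_pos: [0.5291, 0.2155, 0.1454]
ee_rot: [[0.932, 0.362, 0.001], [0.362, -0.932, 0.001], [0.001, -0.0, -1.0]]
wrist_force: [-1.1, -1.2, -1.7]
gripper_width: 0.499
gripper_force: 30.0
```

Call:
apply_moves(
  moves=[
    [[0, 0, -0.012], 0],
    [[0, 0, -0.014], 0],
    [[0, 0, -0.014], 0],
    [[0, 0, -0.014], 0],
    [[0, 0, -0.014], 0],
  ],
)

```text
time_s: 19.9
tcp_pos: [0.5288, 0.2153, 0.2134]
ee_rot: [[0.932, 0.362, 0.001], [0.362, -0.932, 0.0], [0.001, -0.0, -1.0]]
wrist_force: [0.2, 0.1, -1.3]
gripper_width: 0.497
gripper_force: 30.0
```

Call:
apply_moves(
  moves=[
    [[0, 0, -0.006], 0],
    [[0, 0, 0], 0],
    [[0, 0, 0], 0],
    [[0, 0, 0], 0],
  ],
)

```text
time_s: 20.23
tcp_pos: [0.5283, 0.2151, 0.2169]
ee_rot: [[0.932, 0.362, -0.002], [0.362, -0.932, -0.001], [-0.002, 0.0, -1.0]]
wrist_force: [0.4, 0.3, -2.1]
gripper_width: 0.5
gripper_force: 30.0
```

```bash
python3 - <<'E'
from plan import *
s=r.sense();print(s["time_s"],s["tcp_pos"],s["ee_rot"],s["wrist_force"],s["gripper_width"]*87,s["gripper_force"])
S=imaging.capture("side")
cv2.imwrite("pics/end.png",cv2.resize(S["frame"][120:280,220:420],(750,600),interpolation=2))
print(pl(S,"inner_knob"),proj(S,(.5285,.215,.119)),pl(S,"hold_down_grip"))
E
```

```text
20.2333 [0.5283 0.2151 0.2169] [[ 0.9324  0.3615 -0.0018]
 [ 0.3615 -0.9324 -0.0007]
 [-0.0019  0.0001 -1.    ]] [ 0.4241  0.3218 -2.0745] 43.51612516030838 29.999720798805356
[(0.91, array([404.608, 276.12 ])), (0.69, array([272.32, 169.2 ])), (0.63, array([314.176, 210.32 ]))] [270.9341 169.8289] [(0.45, array([366.528, 218.4  ]))]
```

View pics/end.png

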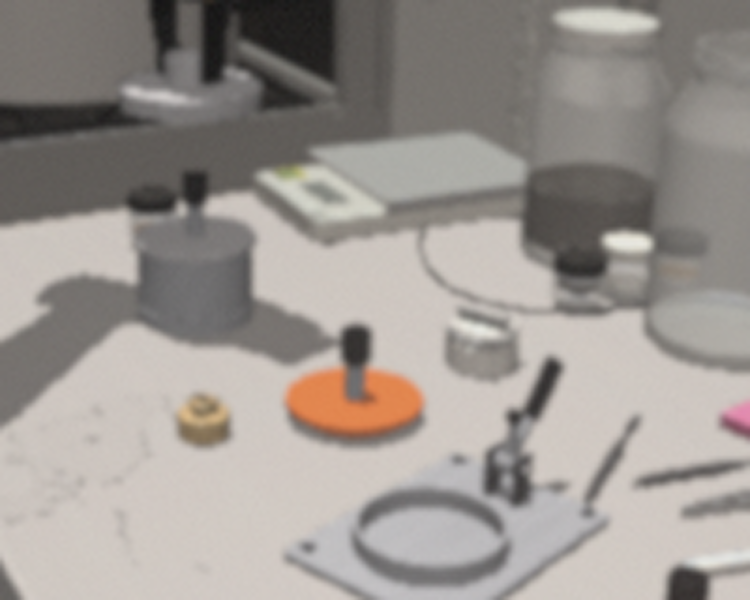

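The outer lid is held level at (190,95), well clear of the knob at (195,185). The inner lid is seated on the canister and the lever is open at (540,390), so I hand in.

```bash
python3 -c "
from station import r
print(r.finish_job())"
```

```text
the job is handed in; nothing more can be done
None
```

The job is handed in: the lever was pushed to its stop, the inner lid is seated on the canister, and the outer lid is held level about 60 mm above the knob, 20.2 s in; no bystander was touched and the hand-in returned no verdict.

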